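Clear the magnifier and nest the fallen beaker

ROBOT

A 6-joint arm with a two-finger parallel gripper is mounted at the origin on the work surface. World frame = base frame: x ahead of the robot, y to its left, z up, the work surface at z = 0. Lengths are in m, angles in degrees, forces in N, time in s.
With the tool pointing down it reaches from about 0.35 to 0.725 m from the base axis. Payload 4.3 kg.
Tool frame: the origin (TCP) lies midway between the tips of the shut fingers; the grasp point (between the pads) lies 19 mm behind it; z points along the fingers, y is the line along which they close (so a half turn about z gives the same grasp; the last joint's range is limited). The gripper opens to 85 mm and grips with 20 to 120 N. Pads are 22 mm wide; open, the fingers measure 114 mm over their backs; the gripper's body (76 mm by 85 mm) begins 54 mm behind the grasp point. The pads swing forward as they close: fully open they stand 13 mm farther back than shut.
Start: joints at [69.196, 21.618, 4.641, 73.018, 0, 83.68], TCP at [0.144, 0.557, 0.231] pointing down, gripper open.
Joint ranges: [-156.06, 156.06], [-48.1, 94.91], [-58.44, 69.94], [-101.28, 121.22], [-78.64, 73.56], [-180, 180]. Speed limits (degrees/s): [147.25, 147.25, 180, 180, 180, 180].

INTERFACE

Orientations are given as a 3x3 rotation matrix whose columns are the frame's x, y, z axes.
In Python, from rig import env gives the robot as it stands. The module is installed in compiled form; this text tells all that it offers.
- The arm moves only by the shell command python3 -m inch 'ROWS' [FORCE]. ROWS is JSON, a list that holds one entry, the list of rows, each a list of 7 numbers: the turn, a rotation vector about the tool's x, y, z in degrees, then the shift along the tool's x, y, z in cm, then the opening, from 0 (shut) to 1 (fully open). In form: [[[wx, wy, wz, x, y, z, claw], ...]]. A call has exactly 8 rows; each row is the pose to reach, as a shift and turn from the pose commanded when the call began, along the tool's axes at that moment; what a row does not reach only later rows make up. A row lasts 1/12 s, in which the tool goes at most 41.7 mm and 7.16 degrees, less where a joint would pass 70% of its speed; a pose out of reach is approached as far as the arm can. A call with a gripper value outside its range is refused whole. The fingers move at their own pace and stop on an object; FORCE is the grip in N (left out, the last holds). Time passes only in rows, so rows that repeat a pose let the fingers close, or fill a call up. It gives the time, the measured TCP pose, the force, the opening and the grip force at its end, in the units of the state.
- env.observe(): the state, without advancing time (a new reading comes with each control period).
- env.camera(name): name is "scene" or "top"; returns a dict with "img" (400x640x3 uint8, blue, green, red), "fx", "fy", "cx", "cy" (pixels), "xyz" and "orientation" of the camera in the world. Camera axes: x right, y down, z forward; pixel columns grow to the right and rows downward; lengths in m; the calibration is good to about 2 mm. A picture is of the moment at which its call begins. There is no depth.
- env.finish_job(): hands the job in; it is judged then, once.
Trained networks look in the newest picture that a camera, given by its name, has taken for a name from the list of things; names that differ only in an ending like _2 or _b are one class to them, and where a whole thing is asked for, a point or a joint stands for the part that bears it (a point fixed in the world has none). Each returns a list of dicts, best first, with "score" (0 to 1); they miss things now and then, are a little off and sometimes report something else, mostly with a low value. They report only what shows in the picture. A call takes as long as a camera call. They do not tell look-alikes from the thing itself.
- env.boxes_of(camera, target): "box" ([left, top, width, height] in pixels, round what is visible of it).
The state is a dict: "t": time; "qpos": joint angles; "qd": joint speeds; "joint_efforts": joint torques, N m; "tool_pos": TCP position; "tcp_rot": TCP orientation; "contact_force": force on the tool from outside, world axes, zero at the start; "ft_torque": the same for the moment, N m; "finger_gap": opening from 0.0 (shut) to 1.0 (fully open); "grasp_force": force on a finger pad.
Only numpy, scipy, OpenCV 4.12 (cv2) and the standard library are available. Lean on these libraries where they do the work, as an engineer would, in place of code of your own. Each camera call takes 0.05 s, during which the arm holds its last target. There are 200 camera calls.

TASK

First swing the bench magnifier on its stiff arm well clear of the two nested beakers, so the lens is no longer over them, and leave it there. Then stand the fallen beaker upright on the bench and let go of it, and after that pick it up again and nest it fully home, upright, into the top of the stack. Leave the stack standing where it is and do not disturb the other glassware and jars.

Things in the scene. Friction and masses are not known exactly. Their poses are not given: they have to be found in the camera images.
- fallen: White plastic tapered beaker, 90 mm tall, outer diameter 42.6 mm at the foot growing evenly to 66 mm at the rim, wall 2 mm, inner floor 30 mm above the foot's underside, about 80 g, no handle. It starts lying on its side on the bench with its mouth roughly towards the robot's left (towards the stack). Origin: centre of the underside of the foot; z runs along its axis towards the mouth.
- fallen_rim (a point): Centre of the mouth of the fallen beaker, 90 mm along its axis from the foot; z along the axis.
- stack_bottom: Lower of two nested standing beakers, the same shape as the fallen one, loose on the bench. Origin: centre of the underside of its foot; z up.
- stack_top: Upper beaker of the stack, same shape, loose: its foot rests on the inner floor of the lower one, so its origin (centre of the foot's underside) is 30 mm above the lower one's, its rim 120 mm above the bench. A third one nested fully home sits 30 mm higher again (rim 150 mm above the bench), with 1 to 1.5 mm play all round. z up.
- stack_top_rim (a point): Centre of the mouth of the upper stack beaker.
- magnifier: Bench magnifier on a level stiff swing arm; about 2 N at the grip moves it, up to 1.2 rad either way. Origin: centre of its round lens head (white ring, clear lens, 124 mm across, 20 mm thick, underside 233 mm above the bench), which starts over the stack. x points along the arm to the upright post (pivot axis 260 mm away, 24 mm thick, 272 mm high, foot 150 mm across).
- grip (a point): Middle of the exposed part of an upright black grip stud, 18 mm diameter, that stands on the ring's edge farthest from the post (towards the robot), 315 mm from the post axis; the stud rises from the ring's top at 253 mm to 300 mm above the bench. This point is 280 mm above the bench.
- big_beaker: Bystander: larger open white beaker, 92 mm rim, 125 mm tall, standing; origin centre of underside.
- amber_bottle: Bystander: brown bottle, 54 mm diameter, 115 mm tall, standing; origin centre of underside.
- white_jar: Bystander: white jar with a screw cap, 60 mm diameter, 85 mm tall, standing; origin centre of underside.
- dishes: Bystander: stack of three clear flat dishes, 90 mm diameter, 42 mm tall; origin centre of underside.
Things that resemble listed ones, but are neither listed nor needed, are in the scene too. Leave any purple look-alike of the fallen alone.

How it is judged:
By the outcome, as a careful person would: the job done as asked, in the order asked, and still so for the second after the job is handed in, with the robot touching nothing.
It also fails if it takes over 67 s, if anything falls off the work surface, if the arm or the gripper's body presses on something with over 40 N, if the wrist force passes 120 N, or if a joint passes its speed limit or range.

## Working session

There is one attempt and no reset: what is moved stays moved. The work goes in short steps, Python scripts to look and compute and a shell command to move; the robot and the scene stay as the last step left them, time stands still between calls to the robot, and variables do not carry over. Pictures are saved under pics/ and viewed, at most 10 in all, crops included, and the job is handed in when it is done.

```bash
mkdir -p pics
cat > h.py <<'E'
import numpy as np, cv2
from rig import env
def proj(c,p):
    R=np.array(c["orientation"]);q=R.T@(np.array(p)-np.array(c["xyz"]))
    return np.array([c["fx"]*q[0]/q[2]+c["cx"],c["fy"]*q[1]/q[2]+c["cy"]])
def ray(c,u,v):
    R=np.array(c["orientation"]);return np.array(c["xyz"]),R@np.array([(u-c["cx"])/c["fx"],(v-c["cy"])/c["fy"],1])
def onz(c,u,v,z):
    o,d=ray(c,u,v);return o+d*(z-o[2])/d[2]
def tri(c1,p1,c2,p2):
    o1,d1=ray(c1,*p1);o2,d2=ray(c2,*p2)
    s=np.linalg.lstsq(np.array([d1,-d2]).T,o2-o1,rcond=None)[0]
    a,b=o1+s[0]*d1,o2+s[1]*d2
    return (a+b)/2,np.linalg.norm(a-b)
E
python3 - <<'E'
from h import *
np.set_printoptions(precision=3,suppress=True)
cs={}
for n in("scene","top"):
    c=cs[n]=env.camera(n);cv2.imwrite(f"pics/{n}0.png",c["img"]);print(n,c["fx"],c["cx"],c["cy"],np.array(c["xyz"]),np.array(c["orientation"]).tolist())
    for t in["fallen","fallen_rim","stack_top","stack_bottom","stack_top_rim","magnifier","grip","big_beaker","amber_bottle","white_jar","dishes"]:
        print(t,[(np.round(b["box"]).tolist(),round(b["score"],2)) for b in env.boxes_of(n,t)][:4])
s=env.observe();print(s["tool_pos"],s["tcp_rot"],s["t"])
E
```

```text
scene 382.69219176623193 319.2513662504437 196.43257460319512 [1.126 0.165 0.895] [[-0.3443783805771947, 0.6956309819181847, -0.6304768576137998], [0.9387098931976056, 0.26591938100241697, -0.21934133039678558], [0.015075390673853653, -0.6673712758299042, -0.7445725705350669]]
fallen [([232.0, 158.0, 30.0, 28.0], 0.94), ([200.0, 141.0, 15.0, 29.0], 0.7), ([243.0, 197.0, 34.0, 24.0], 0.69), ([280.0, 162.0, 30.0, 22.0], 0.63)]
fallen_rim [([244.0, 199.0, 38.0, 20.0], 0.87), ([278.0, 158.0, 36.0, 26.0], 0.75), ([231.0, 159.0, 30.0, 26.0], 0.59), ([202.0, 138.0, 17.0, 28.0], 0.59)]
stack_top [([356.0, 241.0, 27.0, 24.0], 0.92)]
stack_bottom [([360.0, 256.0, 20.0, 24.0], 0.89), ([455.0, 218.0, 44.0, 53.0], 0.23)]
stack_top_rim [([357.0, 238.0, 28.0, 26.0], 0.69), ([406.0, 199.0, 32.0, 32.0], 0.27)]
magnifier [([316.0, 175.0, 71.0, 162.0], 0.68)]
grip [([314.0, 179.0, 77.0, 160.0], 0.79)]
big_beaker [([454.0, 218.0, 46.0, 55.0], 0.59)]
amber_bottle [([258.0, 260.0, 28.0, 37.0], 0.9), ([359.0, 239.0, 25.0, 26.0], 0.62)]
white_jar [([177.0, 216.0, 30.0, 34.0], 0.75)]
dishes [([404.0, 198.0, 
[... 401 characters left out ...]
7.0, 37.0], 0.73), ([364.0, 268.0, 27.0, 22.0], 0.57)]
fallen_rim [([361.0, 270.0, 30.0, 19.0], 0.91), ([368.0, 217.0, 31.0, 18.0], 0.89), ([443.0, 253.0, 35.0, 36.0], 0.76), ([404.0, 248.0, 28.0, 24.0], 0.59)]
stack_top []
stack_bottom [([277.0, 197.0, 14.0, 8.0], 0.46)]
stack_top_rim [([270.0, 186.0, 18.0, 14.0], 0.45)]
magnifier []
grip [([265.0, 86.0, 44.0, 109.0], 0.75)]
big_beaker [([183.0, 212.0, 34.0, 29.0], 0.83)]
amber_bottle [([337.0, 150.0, 13.0, 21.0], 0.85)]
white_jar [([411.0, 168.0, 24.0, 24.0], 0.69)]
dishes [([234.0, 248.0, 30.0, 30.0], 0.66), ([267.0, 85.0, 43.0, 108.0], 0.25)]
[0.144 0.557 0.231] [[-0.968  0.25  -0.   ]
 [ 0.25   0.968  0.   ]
 [ 0.     0.    -1.   ]] 1.2
```

View pics/scene0.png

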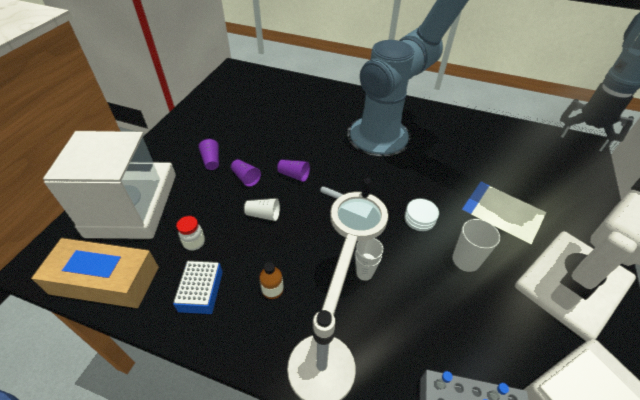

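View pics/top0.png

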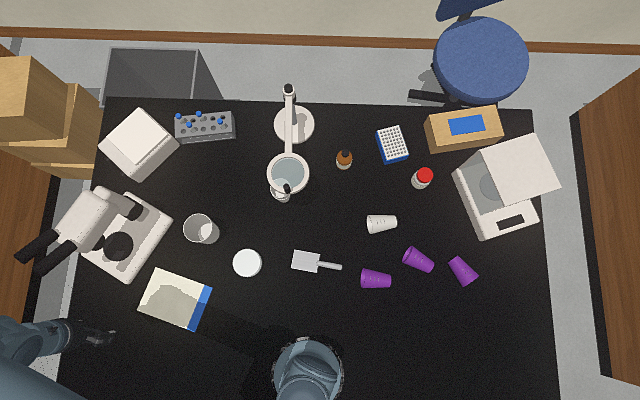

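The white tapered beaker at scene (262,209) / top (381,224) is the candidate. The others, at scene (209,153), (245,172) and (293,170), are purple look-alikes. I'll confirm with one crop and measure.

Run:
```python
from h import *
np.set_printoptions(precision=3,suppress=True)
t=env.camera("top");s=env.camera("scene")
a=t["img"][150:250,255:405];b=s["img"][170:290,240:390]
f=lambda x:cv2.resize(x,None,fx=5,fy=5,interpolation=cv2.INTER_CUBIC)
cv2.imwrite("pics/crop.png",np.hstack([cv2.resize(a,(400,267),interpolation=cv2.INTER_CUBIC),np.zeros((267,0,3),np.uint8)]))
A=cv2.resize(a,(800,533))[:, :];
c=np.zeros((600,800,3),np.uint8)
x=f(t["img"][205:245,355:405]);c[:200,:250]=x
x=f(s["img"][185:230,235:295]);c[:225,260:560]=x
x=f(t["img"][150:215,255:320]);c[230:555,:325]=x
x=f(s["img"][170:244,325:395]);c[230:600,335:685]=x
cv2.imwrite("pics/crop.png",c)
# white mask of fallen
for n,C,(l,tp,w,h) in(("top",t,(360,210,45,30)),("scene",s,(238,192,45,35))):
    g=(C["img"][tp:tp+h,l:l+w].min(2)>70).astype(np.uint8)
    k,lab,st,ce=cv2.connectedComponentsWithStats(g);i=1+st[1:,4].argmax()
    pts=np.argwhere(lab==i)[:,::-1]+[l,tp]
    m=pts.mean(0);U=np.linalg.svd(pts-m,full_matrices=False)[2]
    print(n,st[i],m,U[0]);print(cv2.minAreaRect(pts.astype(np.float32)))
    print(onz(C,*m,0.03))
print("big",onz(t,200,227,0.06));print(tri(t,(248,263),s,(421,214)))
print("grip",tri(t,(287,186),s,(366,186)))
print("stack", proj(t,[.57,.1,.12]))
```

```text
top [  7   5  31  19 472] [380.456 222.606] [ 0.991 -0.132]
((382.0, 224.0), (30.0, 18.0), 0.0)
[ 0.493 -0.23   0.03 ]
scene [  6   6  36  23 664] [262.842 208.236] [-0.997 -0.073]
((261.5, 209.0), (22.0, 35.0), 90.0)
[ 0.497 -0.228  0.03 ]
big [0.453 0.371 0.06 ]
(array([0.343, 0.212, 0.019]), np.float64(0.0024770187554351234))
grip (array([0.542, 0.07 , 0.283]), np.float64(0.0021970001177724413))
stack [282.047 190.744]
```

View pics/crop.png

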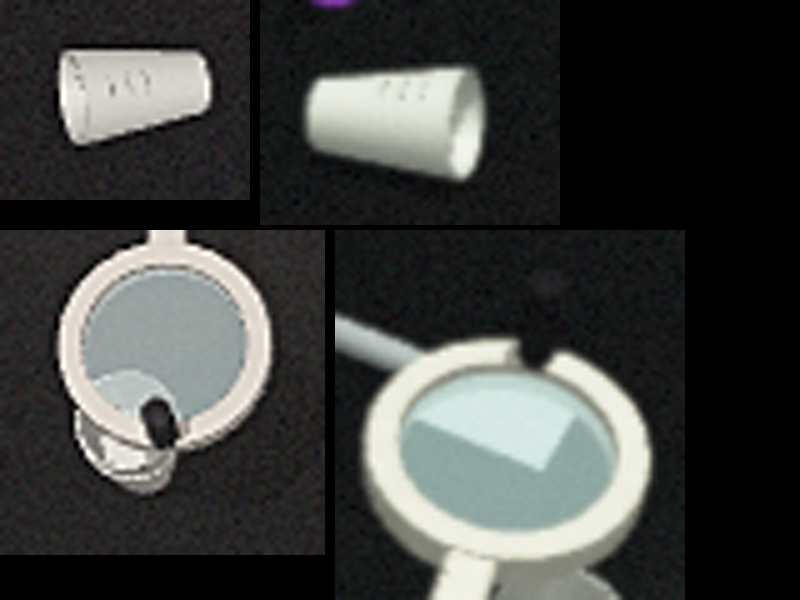

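Confirmed: the fallen beaker is white and lies alone. Its mouth is at about top px (368.6,224.4) and its foot at about (396,221.4), so it points to +y. The black stud runs from top px (285.5,184) to (288.5,193), and in the scene view it is near (366,186).

```bash
cat >> h.py <<'E'
from scipy.spatial.transform import Rotation as Ro
np.set_printoptions(precision=3,suppress=True)
def go(p,Rt=None,s=None):
    s=s or env.observe();R=np.array(s["tcp_rot"]);Rt=R if Rt is None else Rt
    w=Ro.from_matrix(R.T@Rt).as_rotvec(degrees=True)
    print("turn",w.round(2),"shift",(R.T@(np.array(p)-s["tool_pos"])*100).round(2))
E
python3 - <<'E'
from h import *
t=env.camera("top");s=env.camera("scene")
print("grip",tri(t,(287,188.5),s,(366,187)),onz(t,287,188.5,.28),onz(s,366,187,.28))
print("post",onz(t,288,89,.272),onz(s,323,317,.272))
print("lens",onz(t,288,173.5,.253),onz(s,359.5,215,.253))
print("lens tri",tri(t,(288,173.5),s,(359.5,215)))
print("rim",onz(t,368.6,224.4,.033),onz(s,235+463/5-260/5,185+125/5,.033))
print("foot",onz(t,396,221.4,.021),onz(s,235+(313-260)/5,185+112/5,.021))
print("tri rim",tri(t,(368.6,224.4),s,(275.5,209.7)),"foot",tri(t,(396,221.4),s,(246,207.4)))
for n,p in(("purple",(375,279)),("purple",(418,259)),("jar",(422,180)),("amber",(344,162)),("spoon",(341,267))):print(n,onz(t,*p,.03))
go([.541,.069,.33])
E
```

```text
grip (array([0.537, 0.07 , 0.275]), np.float64(0.001307445382174749)) [0.536 0.069 0.28 ] [0.542 0.071 0.28 ]
post [0.845 0.083 0.272] [0.855 0.083 0.272]
lens [0.588 0.071 0.253] [0.602 0.076 0.253]
lens tri (array([0.591, 0.073, 0.24 ]), np.float64(0.0023816903341789125))
rim [ 0.485 -0.189  0.033] [ 0.492 -0.189  0.033]
foot [ 0.5   -0.284  0.021] [ 0.505 -0.282  0.021]
tri rim (array([ 0.486, -0.191,  0.027]), np.float64(0.0024941379583289557)) foot (array([ 0.501, -0.285,  0.015]), np.float64(0.0019043967499696658))
purple [ 0.305 -0.212  0.03 ]
purple [ 0.375 -0.354  0.03 ]
jar [ 0.648 -0.375  0.03 ]
amber [ 0.705 -0.102  0.03 ]
spoon [ 0.34  -0.099  0.03 ]
turn [0. 0. 0.] shift [-50.65 -37.29  -9.87]
```

```bash
python3 -m inch '[[[0,0,0,-3,-2,-6,1],[0,0,0,-6,-4,-11.4,1],[0,0,0,-9,-6.7,-11.4,1],[0,0,0,-12,-8.9,-11.4,1],[0,0,0,-15,-11.1,-11.4,1],[0,0,0,-18,-13.3,-11.4,1],[0,0,0,-21,-15.6,-11.4,1],[0,0,0,-24,-17.8,-11.4,1]]]' 40
python3 -m inch '[[[0,0,0,-3,-2.2,0,1],[0,0,0,-6,-4.4,0,1],[0,0,0,-9,-6.7,0,1],[0,0,0,-12,-8.9,0,1],[0,0,0,-15,-11.1,0,1],[0,0,0,-18,-13.3,0,1],[0,0,0,-21,-15.6,0,1],[0,0,0,-24,-17.8,0,1]]]'
python3 -c "
from h import *
go([.538,.07,.345]);go([.538,.07,.265])
print(env.observe()['qpos'])"
```

```text
t: 2.07
tool_pos: [0.3241, 0.3334, 0.3459]
tcp_rot: [[-0.968, 0.25, 0.001], [0.25, 0.968, 0.001], [-0.001, 0.001, -1.0]]
contact_force: [1.1, 0.4, -1.2]
finger_gap: 0.997
grasp_force: 0.0
t: 2.73
tool_pos: [0.5119, 0.1007, 0.3454]
tcp_rot: [[-0.968, 0.25, 0.001], [0.25, 0.968, 0.0], [-0.0, 0.0, -1.0]]
contact_force: [1.2, 0.4, -0.5]
finger_gap: 1.001
grasp_force: 0.0
turn [0. 0. 0.] shift [-3.29 -2.32  0.04]
turn [0. 0. 0.] shift [-3.29 -2.32  8.04]
[ 4.151 15.263 12.506 87.212  0.01  18.657]
```

```bash
python3 -m inch '[[[0,0,0,-1.6,-1.2,0,1],[0,0,0,-3.3,-2.3,0,1],[0,0,0,-3.3,-2.3,1.5,1],[0,0,0,-3.3,-2.3,3,1],[0,0,0,-3.3,-2.3,4.5,1],[0,0,0,-3.3,-2.3,6,1],[0,0,0,-3.3,-2.3,7.5,1],[0,0,0,-3.3,-2.3,7.9,1]]]'
python3 -m inch '[[[0,0,0,0,0,0,0],[0,0,0,0,0,0,0],[0,0,0,0,0,0,0],[0,0,0,0,0,0,0],[0,0,0,0,0,0,0],[0,0,0,0,0,0,0],[0,0,0,0,0,0,0],[0,0,0,0,0,0,0]]]' 40
python3 - <<'E'
from h import *
t=env.camera("top");s=env.camera("scene")
f=lambda x:cv2.resize(x,None,fx=5,fy=5,interpolation=cv2.INTER_CUBIC)
cv2.imwrite("pics/g1.png",np.hstack([f(t["img"][150:230,250:330]),f(s["img"][160:240,325:405])]))
E
```

```text
t: 3.4
tool_pos: [0.536, 0.0719, 0.2638]
tcp_rot: [[-0.968, 0.25, -0.004], [0.25, 0.968, 0.0], [0.004, -0.001, -1.0]]
contact_force: [-0.5, 0.1, 0.2]
finger_gap: 0.996
grasp_force: 0.0
t: 4.07
tool_pos: [0.5376, 0.0719, 0.2671]
tcp_rot: [[-0.968, 0.25, 0.002], [0.25, 0.968, -0.0], [-0.002, 0.0, -1.0]]
contact_force: [-1.2, -1.3, 5.4]
finger_gap: 0.198
grasp_force: 38.9
```

View pics/g1.png

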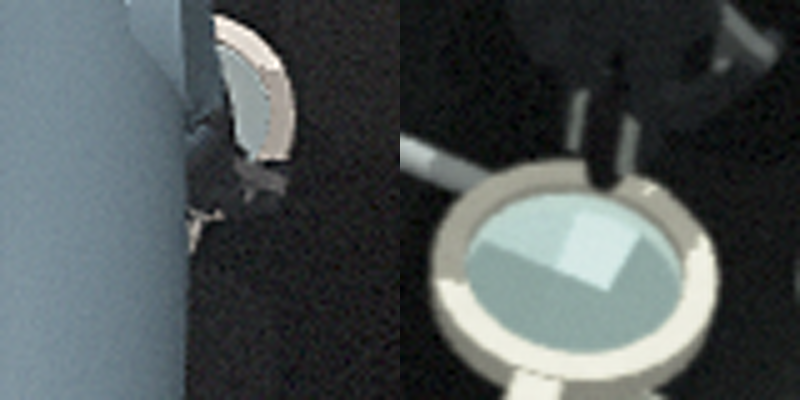

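The stud at scene crop (600,150) is between the pads, and the 17 mm opening matches its 18 mm diameter. Next I'll work out the arc.

Run:
```python
from h import *
s=env.observe();R=np.array(s["tcp_rot"]);p=np.array(s["tool_pos"])
u=np.array([.595-.538,.0735-.070]);u/=np.hypot(*u);P=np.array([.851,.083]);print(P,np.hypot(*(P-p[:2])))
# each call: 8 rows of 0.035 rad, tool frame rotating with the stud
for k in range(1,9):
    a=-.035*k;c,n=np.cos(a),np.sin(a);d=p[:2]-P
    q=P+np.array([c*d[0]-n*d[1],n*d[0]+c*d[1]])
    print(k,round(np.degrees(-a),1),(R.T@np.append((q-p[:2])*100,0)).round(2))
```

```text
[0.851 0.083] 0.3135825217466442
1 2.0 [ 0.29  1.06 -0.  ]
2 4.0 [ 0.55  2.12 -0.  ]
3 6.0 [ 0.77  3.2  -0.  ]
4 8.0 [ 0.95  4.28 -0.  ]
5 10.0 [ 1.09  5.37 -0.  ]
6 12.0 [ 1.2   6.46 -0.  ]
7 14.0 [ 1.27  7.56 -0.  ]
8 16.0 [ 1.3   8.66 -0.  ]
```

```bash
python3 -m inch '[[[0,0,2,0.29,1.06,0,0],[0,0,4,0.55,2.12,0,0],[0,0,6,0.77,3.2,0,0],[0,0,8,0.95,4.28,0,0],[0,0,10,1.09,5.37,0,0],[0,0,12,1.2,6.46,0,0],[0,0,14,1.27,7.56,0,0],[0,0,16,1.3,8.66,0,0]]]'
python3 -m inch '[[[0,0,2,0.29,1.06,0,0],[0,0,4,0.55,2.12,0,0],[0,0,6,0.77,3.2,0,0],[0,0,8,0.95,4.28,0,0],[0,0,10,1.09,5.37,0,0],[0,0,12,1.2,6.46,0,0],[0,0,14,1.27,7.56,0,0],[0,0,16,1.3,8.66,0,0]]]'
```

```text
t: 4.83
tool_pos: [0.5464, 0.1592, 0.2671]
tcp_rot: [[-0.861, 0.509, 0.001], [0.509, 0.861, -0.001], [-0.001, -0.0, -1.0]]
contact_force: [-2.1, -2.5, 4.8]
finger_gap: 0.201
grasp_force: 39.2
t: 5.5
tool_pos: [0.579, 0.2407, 0.2671]
tcp_rot: [[-0.687, 0.726, 0.0], [0.726, 0.687, 0.0], [-0.0, 0.0, -1.0]]
contact_force: [-1.6, -0.9, 5.5]
finger_gap: 0.2
grasp_force: 39.3
```

Going well. One more arc step, then release and go straight up.

```bash
python3 -m inch '[[[0,0,2,0.29,1.06,0,0],[0,0,4,0.55,2.12,0,0],[0,0,6,0.77,3.2,0,0],[0,0,8,0.95,4.28,0,0],[0,0,10,1.09,5.37,0,0],[0,0,12,1.2,6.46,0,0],[0,0,14,1.27,7.56,0,0],[0,0,14,1.27,7.56,0,0]]]'
python3 -m inch '[[[0,0,0,0,0,0,1],[0,0,0,0,0,0,1],[0,0,0,0,0,0,1],[0,0,0,0,0,0,1],[0,0,0,0,0,0,1],[0,0,0,0,0,0,1],[0,0,0,0,0,0,1],[0,0,0,0,0,0,1]]]'
python3 -m inch '[[[0,0,0,0,0,-1,1],[0,0,0,0,0,-2,1],[0,0,0,0,0,-3,1],[0,0,0,0,0,-4.5,1],[0,0,0,0,0,-6,1],[0,0,0,0,0,-7.5,1],[0,0,0,0,0,-8.5,1],[0,0,0,0,0,-9,1]]]'
python3 - <<'E'
from h import *
print(env.observe()["qpos"])
rim=np.array([.4885,-.1895,.033]);foot=np.array([.502,-.283,.0213])
d=(rim-foot);d/=np.linalg.norm(d);print(np.linalg.norm(rim-foot),d)
g=foot+d*.048
h=np.array([d[0],d[1],0]);h/=np.linalg.norm(h)
def pose(tilt,c,sgn=1):
    # tool z: down, tilted by tilt deg towards h ; y = closing axis, horizontal
    a=np.radians(tilt);z=np.array([0,0,-np.cos(a)])+h*np.sin(a)
    y=sgn*np.cross([0,0,1],h);x=np.cross(y,z);R=np.array([x,y,z]).T
    return c+z*.012,R
for sg in(1,-1):
    p,R=pose(-41,g,sg);print(p,sg);go(p,R);print("above",p-R[:,2]*.1);go(p-R[:,2]*.12,R)
E
```

```text
t: 6.17
tool_pos: [0.6262, 0.3037, 0.2671]
tcp_rot: [[-0.493, 0.87, 0.002], [0.87, 0.493, 0.003], [0.001, 0.003, -1.0]]
contact_force: [-0.4, 1.5, 5.7]
finger_gap: 0.192
grasp_force: 39.4
t: 6.83
tool_pos: [0.6251, 0.3015, 0.2662]
tcp_rot: [[-0.493, 0.87, -0.0], [0.87, 0.493, 0.0], [0.0, -0.0, -1.0]]
contact_force: [-0.3, -0.3, 0.6]
finger_gap: 1.003
grasp_force: 0.0
t: 7.5
tool_pos: [0.6253, 0.3016, 0.3581]
tcp_rot: [[-0.493, 0.87, 0.002], [0.87, 0.493, 0.001], [-0.0, 0.003, -1.0]]
contact_force: [1.1, 0.9, -0.5]
finger_gap: 0.997
grasp_force: 0.0
[ 20.515  45.057  64.372 109.161   0.004  81.   ]
0.09519133363915014 [-0.142  0.982  0.123]
[ 0.496 -0.244  0.018] 1
turn [  55.96   10.73 -149.64] shift [-41.08 -38.17  33.91]
above [ 0.487 -0.179  0.094]
turn [  55.96   10.73 -149.64] shift [-33.75 -35.29  24.86]
[ 0.496 -0.244  0.018] -1
turn [  7.77 -40.53  20.32] shift [-41.08 -38.17  33.91]
above [ 0.487 -0.179  0.094]
turn [  7.77 -40.53  20.32] shift [-33.75 -35.29  24.86]
```

```bash
python3 -m inch '[[[0,0,0,-2.3,-2.9,0,1],[0,0,0,-4.6,-5.8,0,1],[0,0,0,-6.9,-8.7,0,1],[0,0,0,-9.2,-11.6,0,1],[0,0,0,-11.5,-14.5,0,1],[0,0,0,-13.8,-17.4,0,1],[0,0,0,-16.1,-20.3,0,1],[0,0,0,-18.4,-23.2,0,1]]]'
python3 - <<'E'
from h import *
t=env.camera("top");s=env.camera("scene")
for n in("top","scene"):
  for k in("stack_top","stack_top_rim","stack_bottom"):print(n,k,[(np.round(b["box"]).tolist(),round(b["score"],2)) for b in env.boxes_of(n,k)][:3])
rim=np.array([.4885,-.1895,.033]);foot=np.array([.502,-.283,.0213])
d=(rim-foot);d/=np.linalg.norm(d)
h=np.array([d[0],d[1],0]);h/=np.linalg.norm(h)
g=(rim+foot)/2+d*.003
a=np.radians(-41);z=np.array([0,0,-np.cos(a)])+h*np.sin(a)
y=-np.cross([0,0,1],h);R=np.array([np.cross(y,z),y,z]).T
p=g+z*.012;print(p)
go(p-z*.13,R)
E
```

```text
t: 8.17
tool_pos: [0.5127, 0.0257, 0.3565]
tcp_rot: [[-0.493, 0.87, 0.001], [0.87, 0.493, -0.0], [-0.0, 0.001, -1.0]]
contact_force: [1.0, -0.5, -0.3]
finger_gap: 0.998
grasp_force: 0.0
top stack_top []
top stack_top_rim []
top stack_bottom [([337.0, 152.0, 14.0, 18.0], 0.74)]
scene stack_top [([356.0, 241.0, 28.0, 22.0], 0.95)]
scene stack_top_rim [([360.0, 236.0, 24.0, 29.0], 0.83), ([313.0, 239.0, 167.0, 102.0], 0.18)]
scene stack_bottom []
[ 0.496 -0.241  0.018]
turn [  7.66 -40.53  20.47] shift [-14.57 -11.8   23.94]
```

```bash
python3 -m inch '[[[0.9,-5,2.5,-3.6,-2.9,2,1],[1.9,-10,5,-6.6,-5.4,5,1],[2.9,-15,7.5,-9.5,-7.7,8,1],[3.8,-20,10,-11.5,-9.3,11,1],[4.8,-25,12.5,-13,-10.5,14,1],[5.7,-30,15,-14,-11.3,17,1],[6.6,-35,17.7,-14.6,-11.8,20,1],[7.6,-40.5,20.4,-14.6,-11.8,23,1]]]'
python3 - <<'E'
from h import *
t=env.camera("top");s=env.camera("scene")
f=lambda x:cv2.resize(x,None,fx=4,fy=4,interpolation=cv2.INTER_CUBIC)
cv2.imwrite("pics/g2.png",np.vstack([np.hstack([f(t["img"][160:230,250:350]),f(t["img"][190:260,340:440])]),np.hstack([f(s["img"][170:240,220:320]),f(s["img"][220:290,320:420])])]))
for n in("top","scene"):
  for k in("stack_top","stack_top_rim","stack_bottom","fallen"):print(n,k,[(np.round(b["box"]).tolist(),round(b["score"],2)) for b in env.boxes_of(n,k)][:3])
rim=np.array([.4885,-.1895,.033]);foot=np.array([.502,-.283,.0213])
d=(rim-foot);d/=np.linalg.norm(d)
h=np.array([d[0],d[1],0]);h/=np.linalg.norm(h)
g=(rim+foot)/2+d*.003
a=np.radians(-41);z=np.array([0,0,-np.cos(a)])+h*np.sin(a)
y=-np.cross([0,0,1],h);R=np.array([np.cross(y,z),y,z]).T
go(g+z*.012,R);print(env.observe()["qpos"])
E
```

```text
t: 9.23
tool_pos: [0.4827, -0.1587, 0.1256]
tcp_rot: [[-0.102, 0.99, 0.095], [0.745, 0.14, -0.652], [-0.659, 0.004, -0.752]]
contact_force: [2.0, 0.2, -0.4]
finger_gap: 1.002
grasp_force: 0.0
top stack_top [([272.0, 178.0, 17.0, 15.0], 0.45)]
top stack_top_rim [([270.0, 181.0, 20.0, 10.0], 0.71)]
top stack_bottom []
top fallen [([361.0, 271.0, 29.0, 19.0], 0.81), ([449.0, 253.0, 29.0, 33.0], 0.81), ([368.0, 216.0, 30.0, 18.0], 0.68)]
scene stack_top [([356.0, 240.0, 26.0, 25.0], 0.73), ([357.0, 256.0, 24.0, 21.0], 0.63), ([177.0, 218.0, 30.0, 32.0], 0.27)]
scene stack_top_rim [([358.0, 236.0, 23.0, 28.0], 0.77)]
scene stack_bottom [([357.0, 238.0, 26.0, 27.0], 0.6), ([358.0, 259.0, 19.0, 22.0], 0.53), ([314.0, 240.0, 165.0, 98.0], 0.25)]
scene fallen [([232.0, 158.0, 28.0, 29.0], 0.98), ([197.0, 140.0, 20.0, 31.0], 0.95), ([281.0, 160.0, 22.0, 16.0], 0.6)]
turn [ 0.22  0.01 -0.25] shift [ 0.96 -0.17 13.79]
[ -2.551  14.372 -34.75   31.375 -40.088  75.923]
```

View pics/g2.png

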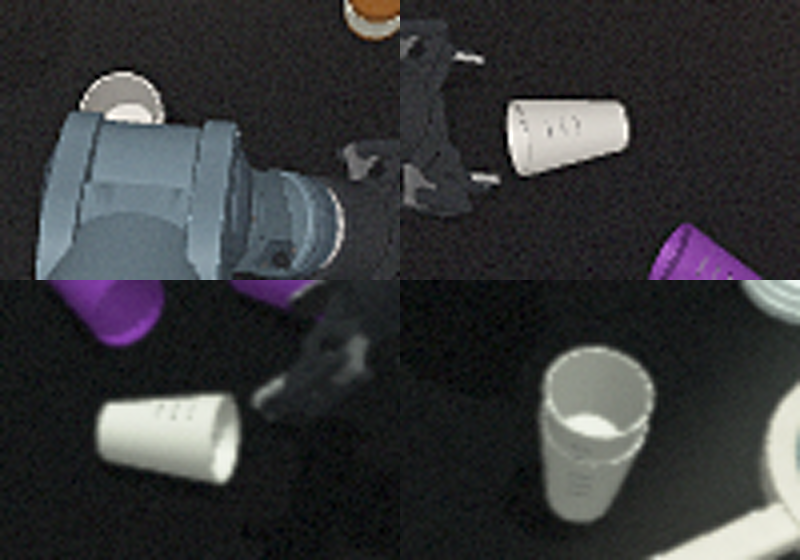

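Run:
```python
from h import *
t=env.camera("top");s=env.camera("scene")
print("stack",tri(t,(280.5,188),s,(369.7,247.5)),onz(s,369.7,247.5,.12),onz(t,280.5,188,.12))
for z in(.2,.3,.4):print(z,onz(t,268,188,z),onz(t,305,190,z),onz(t,262,225,z))
```

```text
stack (array([0.58 , 0.108, 0.116]), np.float64(0.0030794818403592043)) [0.582 0.109 0.12 ] [0.579 0.105 0.12 ]
0.2 [0.556 0.134 0.2  ] [0.554 0.022 0.2  ] [0.444 0.144 0.2  ]
0.3 [0.53  0.119 0.3  ] [0.528 0.017 0.3  ] [0.427 0.128 0.3  ]
0.4 [0.504 0.103 0.4  ] [0.502 0.012 0.4  ] [0.411 0.112 0.4  ]
```

```bash
python3 -m inch '[[[0,0,0,0.5,-0.1,2.5,1],[0,0,0,1,-0.2,5,1],[0,0,0,1,-0.2,7,1],[0,0,0,1,-0.2,9,1],[0,0,0,1,-0.2,11,1],[0,0,0,1,-0.2,12.5,1],[0,0,0,1,-0.2,13.5,1],[0,0,0,1,-0.2,13.8,1]]]' 30
python3 -m inch '[[[0,0,0,0,0,0,1],[0,0,0,0,0,0,0.5],[0,0,0,0,0,0,0.3],[0,0,0,0,0,0,0.3],[0,0,0,0,0,0,0.3],[0,0,0,0,0,0,0.3],[0,0,0,0,0,0,0.3],[0,0,0,0,0,0,0.3]]]' 30
```

```text
t: 10.5
tool_pos: [0.4925, -0.2414, 0.0147]
tcp_rot: [[-0.107, 0.99, 0.092], [0.748, 0.141, -0.649], [-0.655, -0.0, -0.755]]
contact_force: [0.3, -0.3, 1.1]
finger_gap: 1.002
grasp_force: 0.0
t: 11.17
tool_pos: [0.494, -0.2402, 0.0164]
tcp_rot: [[-0.107, 0.99, 0.096], [0.747, 0.143, -0.65], [-0.657, 0.002, -0.754]]
contact_force: [-1.1, 4.5, 5.8]
finger_gap: 0.688
grasp_force: 30.7
```

```bash
python3 -m inch '[[[0,0,0,0,0,0,0.3],[0,0,0,-0.6,0,-0.7,0.3],[0,0,0,-1.3,0,-1.5,0.3],[0,0,0,-2,0,-2.3,0.3],[0,0,0,-3,0,-3.4,0.3],[0,0,0,-4,0,-4.6,0.3],[0,0,0,-5,0,-5.7,0.3],[0,0,0,-5,0,-5.7,0.3]]]'
python3 - <<'E'
from h import *
s=env.observe();R=np.array(s["tcp_rot"]);p=s["tool_pos"];g=p-R[:,2]*.012
for b in(41,82.5):
    Rt=R@Ro.from_rotvec([0,b,0],degrees=True).as_matrix()
    gt=np.array([.485,-.19,.085]) if b>50 else (g+[.485,-.19,.085])/2
    print(gt+Rt[:,2]*.012,Rt[:,2]);go(gt+Rt[:,2]*.012,Rt,s)
E
```

```text
t: 11.83
tool_pos: [0.4949, -0.2411, 0.094]
tcp_rot: [[-0.105, 0.99, 0.097], [0.747, 0.143, -0.65], [-0.657, 0.005, -0.754]]
contact_force: [2.0, -0.6, -1.1]
finger_gap: 0.692
grasp_force: 31.2
[ 0.489 -0.212  0.082] [ 0.005 -0.001 -1.   ]
turn [ 0. 41.  0.] shift [ 3.04 -0.13 -1.06]
[ 0.484 -0.182  0.076] [-0.091  0.655 -0.75 ]
turn [ 0.  82.5 -0. ] shift [ 5.7  -0.25 -2.58]
```

```bash
python3 -m inch '[[[0,5,0,0.4,0,-0.1,0.3],[0,10,0,0.8,0,-0.3,0.3],[0,15,0,1.2,0,-0.4,0.3],[0,20,0,1.6,0,-0.5,0.3],[0,26,0,2,-0.1,-0.7,0.3],[0,31,0,2.4,-0.1,-0.8,0.3],[0,36,0,2.7,-0.1,-0.9,0.3],[0,41,0,3,-0.1,-1,0.3]]]'
python3 -m inch '[[[0,5,0,0.4,0,0.1,0.3],[0,10,0,0.8,0,0.2,0.3],[0,15,0,1.2,0,0.3,0.3],[0,20,0,1.6,0,0.3,0.3],[0,26,0,2,0,0.4,0.3],[0,31,0,2.4,0,0.5,0.3],[0,36,0,2.7,0,0.6,0.3],[0,41.5,0,3,0,0.6,0.3]]]'
python3 - <<'E'
from h import *
t=env.camera("top");s=env.camera("scene")
f=lambda x:cv2.resize(x,None,fx=4,fy=4,interpolation=cv2.INTER_CUBIC)
cv2.imwrite("pics/g3.png",np.hstack([f(t["img"][170:270,340:440]),f(s["img"][150:250,220:320])]))
print(env.observe()["qpos"])
E
```

```text
t: 12.5
tool_pos: [0.4878, -0.2117, 0.0787]
tcp_rot: [[-0.143, 0.99, 0.0], [0.99, 0.143, 0.005], [0.005, 0.001, -1.0]]
contact_force: [0.7, -0.5, -0.8]
finger_gap: 0.687
grasp_force: 31.4
t: 13.17
tool_pos: [0.4838, -0.1825, 0.0723]
tcp_rot: [[-0.107, 0.99, -0.094], [0.739, 0.143, 0.659], [0.665, 0.001, -0.746]]
contact_force: [0.3, 0.1, -0.6]
finger_gap: 0.689
grasp_force: 31.4
[-42.794  48.331  10.323  87.052  24.709  31.358]
```

View pics/g3.png

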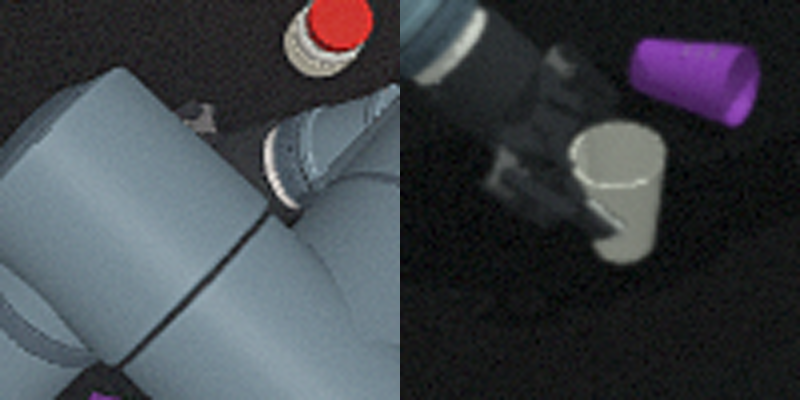

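The beaker is held upright with its mouth up, rim at scene crop (618,155) and foot at (625,262). Lowering it.

```bash
python3 -m inch '[[[0,0,0,-0.3,0,0.3,0.3],[0,0,0,-0.6,0,0.7,0.3],[0,0,0,-0.9,0,1,0.3],[0,0,0,-1.2,0,1.3,0.3],[0,0,0,-1.4,0,1.6,0.3],[0,0,0,-1.6,0,1.8,0.3],[0,0,0,-1.6,0,1.8,0.3],[0,0,0,-1.6,0,1.8,0.3]]]'
python3 - <<'E'
from h import *
s=env.camera("scene")
for g in(.045,.05,.055):
  o=env.observe();R=np.array(o["tcp_rot"]);c=o["tool_pos"]-R[:,2]*.012;
  print(c,"foot z",c[2]-g)
c[2]-=.05;print(proj(s,c),proj(s,c+[0,0,.09]))
im=s["img"];print([(np.round(b["box"]).tolist(),round(b["score"],2)) for b in env.boxes_of("scene","fallen")][:4])
l,tp=245,165;g=((im[tp:tp+75,l:l+60].min(2)>95)).astype(np.uint8)
k,lab,st,ce=cv2.connectedComponentsWithStats(g);i=1+st[1:,4].argmax();print(st[i]+[l,tp,0,0,0])
for v in range(tp,tp+75,3):
    x=np.where(lab[v-tp]==i)[0]
    if len(x):print(v,x.min()+l,x.max()+l)
E
```

```text
t: 13.93
tool_pos: [0.4836, -0.1822, 0.0493]
tcp_rot: [[-0.107, 0.99, -0.094], [0.741, 0.143, 0.656], [0.663, 0.001, -0.749]]
contact_force: [0.3, -0.2, -1.1]
finger_gap: 0.69
grasp_force: 31.7
[ 0.485 -0.19   0.058] foot z 0.01330558673864457
[ 0.485 -0.19   0.058] foot z 0.008305586738644566
[ 0.485 -0.19   0.058] foot z 0.0033055867386445684
[276.862 213.609] [274.703 193.294]
[([278.0, 161.0, 34.0, 19.0], 0.92), ([262.0, 181.0, 21.0, 40.0], 0.83), ([204.0, 158.0, 8.0, 10.0], 0.64), ([317.0, 236.0, 161.0, 102.0], 0.58)]
[263 186  24  34 552]
186 270 280
189 265 284
192 263 285
195 264 285
198 264 285
201 266 284
204 267 283
207 269 283
210 273 283
213 274 282
216 270 281
219 272 278
```

```bash
python3 -m inch '[[[0,0,0,-0.07,0,0.08,0.3],[0,0,0,-0.13,0,0.15,0.3],[0,0,0,-0.2,0,0.22,0.3],[0,0,0,-0.27,0,0.3,0.3],[0,0,0,-0.33,0,0.37,0.3],[0,0,0,-0.4,0,0.45,0.3],[0,0,0,-0.4,0,0.45,0.3],[0,0,0,-0.4,0,0.45,0.3]]]'
python3 -c "
from h import *
print(env.observe()['contact_force'],env.observe()['ft_torque'])"
python3 -m inch '[[[0,0,0,-0.03,0,0.04,0.3],[0,0,0,-0.07,0,0.08,0.3],[0,0,0,-0.1,0,0.11,0.3],[0,0,0,-0.13,0,0.15,0.3],[0,0,0,-0.13,0,0.15,0.3],[0,0,0,-0.13,0,0.15,0.3],[0,0,0,-0.13,0,0.15,0.3],[0,0,0,-0.13,0,0.15,0.3]]]'
```

```text
t: 14.7
tool_pos: [0.4836, -0.1823, 0.043]
tcp_rot: [[-0.107, 0.99, -0.094], [0.741, 0.143, 0.656], [0.663, 0.0, -0.748]]
contact_force: [-0.4, -0.4, -0.9]
finger_gap: 0.692
grasp_force: 31.7
[-0.42  -0.372 -0.882] [-0.634 -0.047 -0.05 ]
t: 15.37
tool_pos: [0.4837, -0.1824, 0.0411]
tcp_rot: [[-0.107, 0.99, -0.094], [0.741, 0.143, 0.656], [0.663, 0.001, -0.749]]
contact_force: [-0.8, 0.7, -0.3]
finger_gap: 0.692
grasp_force: 31.7
```

```bash
python3 -m inch '[[[0,0,0,-0.03,0,0.04,0.3],[0,0,0,-0.07,0,0.08,0.3],[0,0,0,-0.1,0,0.11,0.3],[0,0,0,-0.13,0,0.15,0.3],[0,0,0,-0.13,0,0.15,0.3],[0,0,0,-0.13,0,0.15,0.3],[0,0,0,-0.13,0,0.15,0.3],[0,0,0,-0.13,0,0.15,0.3]]]'
python3 -m inch '[[[0,0,0,-0.03,0,0.04,0.3],[0,0,0,-0.07,0,0.08,0.3],[0,0,0,-0.1,0,0.11,0.3],[0,0,0,-0.13,0,0.15,0.3],[0,0,0,-0.13,0,0.15,0.3],[0,0,0,-0.13,0,0.15,0.3],[0,0,0,-0.13,0,0.15,0.3],[0,0,0,-0.13,0,0.15,0.3]]]'
```

```text
t: 16.03
tool_pos: [0.4839, -0.1824, 0.0403]
tcp_rot: [[-0.107, 0.99, -0.093], [0.741, 0.142, 0.656], [0.663, 0.001, -0.749]]
contact_force: [-0.8, -1.7, 6.6]
finger_gap: 0.69
grasp_force: 31.0
t: 16.7
tool_pos: [0.4845, -0.1825, 0.0398]
tcp_rot: [[-0.107, 0.99, -0.092], [0.741, 0.141, 0.657], [0.663, 0.002, -0.748]]
contact_force: [-0.5, -3.5, 14.3]
finger_gap: 0.687
grasp_force: 27.8
```

```bash
python3 -m inch '[[[0,0,0,0.1,0,-0.11,0.3],[0,0,0,0.13,0,-0.15,0.3],[0,0,0,0.13,0,-0.15,0.72],[0,0,0,0.13,0,-0.15,0.8],[0,0,0,0.13,0,-0.15,0.9],[0,0,0,0.13,0,-0.15,1],[0,0,0,0.13,0,-0.15,1],[0,0,0,0.13,0,-0.15,1]]]'
python3 -m inch '[[[0,0,0,0,0,-0.5,1],[0,0,0,0,0,-1.2,1],[0,0,0,0,0,-2.5,1],[0,0,0,0,0,-4,1],[0,0,0,0,0,-6,1],[0,0,0,0,0,-8,1],[0,0,0,0,0,-10,1],[0,0,0,0,0,-12,1]]]'
python3 - <<'E'
from h import *
t=env.camera("top");s=env.camera("scene")
f=lambda x:cv2.resize(x,None,fx=4,fy=4,interpolation=cv2.INTER_CUBIC)
cv2.imwrite("pics/g4.png",np.hstack([f(t["img"][170:270,320:420]),f(s["img"][150:250,220:320])]))
for n in("top","scene"):print([(np.round(b["box"]).tolist(),round(b["score"],2)) for b in env.boxes_of(n,"fallen")][:4])
print(env.observe()["qpos"])
E
```

```text
t: 17.37
tool_pos: [0.4835, -0.1822, 0.0389]
tcp_rot: [[-0.107, 0.99, -0.095], [0.741, 0.143, 0.656], [0.663, 0.0, -0.748]]
contact_force: [0.3, 0.3, 0.6]
finger_gap: 1.001
grasp_force: 0.0
t: 18.03
tool_pos: [0.495, -0.2621, 0.1303]
tcp_rot: [[-0.107, 0.99, -0.094], [0.741, 0.142, 0.656], [0.663, 0.001, -0.749]]
contact_force: [0.2, -0.3, 0.3]
finger_gap: 0.998
grasp_force: 0.0
[]
[([233.0, 161.0, 30.0, 28.0], 0.9), ([280.0, 162.0, 30.0, 21.0], 0.6), ([316.0, 238.0, 167.0, 101.0], 0.41)]
[-46.78   53.079  29.722 102.494  22.395  27.695]
```

View pics/g4.png

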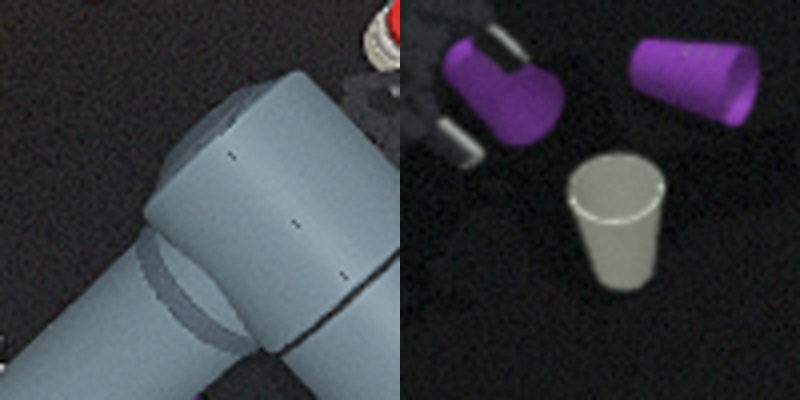

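The beaker stands free, with its rim centre at scene px (274,197). Next I bring the tool vertical above it.

Run:
```python
from h import *
s=env.camera("scene");im=s["img"]
# bright rim: fit model by projecting rim circle & foot circle
for z,p in((.09,(274,197)),):print(onz(s,*p,z))
l,tp=255,180;g=cv2.inRange(im[tp:tp+50,l:l+40].min(2),75,255)
k,lab,st,ce=cv2.connectedComponentsWithStats(g);i=1+st[1:,4].argmax();m=(lab==i);print(st[i]+[l,tp,0,0,0])
from scipy.optimize import minimize
def mask(xy):
    a=np.linspace(0,2*np.pi,40);P=[]
    for z,r in((0,.0213),(.09,.033)):P+=[proj(s,[xy[0]+r*np.cos(b),xy[1]+r*np.sin(b),z]) for b in a]
    hull=cv2.convexHull(((np.array(P)-[l,tp])*8).astype(np.float32)).astype(np.int32)
    M=np.zeros((400,320),np.uint8);cv2.fillConvexPoly(M,hull+4,255);return cv2.resize(M,(40,50),interpolation=cv2.INTER_AREA)/255.
r=minimize(lambda x:np.abs(mask(x/100)-m).sum(),[48.4,-19],method="Nelder-Mead",options=dict(initial_simplex=[[48.4,-19],[49.2,-19],[48.4,-18.2]]));print(r.x,r.fun)
o=env.observe();R=np.array(o["tcp_rot"])
x=np.array([-.143,.99,0]);x/=np.linalg.norm(x);z=np.array([0,0,-1.]);Rt=np.array([x,np.cross(z,x),z]).T
go([r.x[0]/100,r.x[1]/100,.2],Rt)
```

```text
[ 0.492 -0.19   0.09 ]
[262 188  24  34 613]
[ 49.025 -19.241] 28.258823529411764
turn [  0.02 -41.54  -0.01] shift [ 9.87  0.52 -0.83]
```

```bash
python3 -m inch '[[[0,-3,0,0.5,0,-1.5,1],[0,-9,0,2,0.1,-2,1],[0,-15,0,3.5,0.1,-2,1],[0,-21,0,5,0.1,-2,1],[0,-27,0,6.5,0.2,-1.7,1],[0,-33,0,8,0.2,-1.3,1],[0,-38,0,9.3,0.2,-1,1],[0,-41.5,0,9.9,0.2,-0.8,1]]]'
python3 - <<'E'
from h import *
print(env.observe()["qpos"]);go([.487,-.191,.12]);go([.487,-.191,.059])
t=env.camera("top");print([(np.round(b["box"]).tolist(),round(b["score"],2)) for b in env.boxes_of("top","fallen")][:4])
E
```

```text
t: 18.95
tool_pos: [0.4861, -0.1895, 0.2014]
tcp_rot: [[-0.146, 0.989, 0.003], [0.989, 0.146, -0.003], [-0.003, 0.002, -1.0]]
contact_force: [0.0, 0.7, 0.1]
finger_gap: 0.999
grasp_force: 0.0
[-28.224  15.858  -7.969  65.97   -0.073  53.404]
turn [0. 0. 0.] shift [-0.14  0.05  8.14]
turn [0. 0. 0.] shift [-0.12  0.04 14.24]
[([405.0, 246.0, 26.0, 28.0], 0.6), ([450.0, 251.0, 30.0, 36.0], 0.56), ([382.0, 275.0, 10.0, 14.0], 0.52)]
```

```bash
python3 -m inch '[[[0,0,0,-0.1,0,2.5,1],[0,0,0,-0.1,0,5,1],[0,0,0,-0.1,0,7.5,1],[0,0,0,-0.1,0,9.5,1],[0,0,0,-0.1,0,11.5,1],[0,0,0,-0.1,0,13,1],[0,0,0,-0.1,0,14.2,1],[0,0,0,-0.1,0,14.2,1]]]'
python3 -m inch '[[[0,0,0,0,0,0,0.9],[0,0,0,0,0,0,0.8],[0,0,0,0,0,0,0.75],[0,0,0,0,0,0,0.6],[0,0,0,0,0,0,0.5],[0,0,0,0,0,0,0.5],[0,0,0,0,0,0,0.5],[0,0,0,0,0,0,0.5]]]' 30
```

```text
t: 19.72
tool_pos: [0.4841, -0.1925, 0.0545]
tcp_rot: [[-0.142, 0.99, -0.007], [0.99, 0.142, 0.005], [0.006, -0.006, -1.0]]
contact_force: [0.4, -0.7, -0.2]
finger_gap: 1.003
grasp_force: 0.0
t: 20.38
tool_pos: [0.4879, -0.194, 0.0593]
tcp_rot: [[-0.143, 0.99, 0.002], [0.99, 0.143, -0.0], [-0.001, 0.002, -1.0]]
contact_force: [-0.3, -0.4, 4.0]
finger_gap: 0.745
grasp_force: 33.3
```

```bash
python3 -m inch '[[[0,0,0,0,0,-1,0.5],[0,0,0,0,0,-3,0.5],[0,0,0,0,0,-5.5,0.5],[0,0,0,0,0,-8,0.5],[0,0,0,0,0,-10.5,0.5],[0,0,0,0,0,-13,0.5],[0,0,0,0,0,-15,0.5],[0,0,0,0,0,-16.5,0.5]]]'
python3 -m inch '[[[0,0,0,2,1,0,0.5],[0,0,0,5,2.4,0,0.5],[0,0,0,8.2,3.9,0,0.5],[0,0,0,11.4,5.4,0,0.5],[0,0,0,14.6,6.9,0,0.5],[0,0,0,17.8,8.4,0,0.5],[0,0,0,20,9.4,0,0.5],[0,0,0,21.3,10,0,0.5]]]'
python3 - <<'E'
from h import *
go([.580,.1065,.225]);print(env.observe()["qpos"])
E
```

```text
t: 21.05
tool_pos: [0.4875, -0.1937, 0.2261]
tcp_rot: [[-0.143, 0.99, 0.002], [0.99, 0.143, -0.0], [-0.001, 0.002, -1.0]]
contact_force: [0.0, -0.5, -1.8]
finger_gap: 0.746
grasp_force: 33.4
t: 21.72
tool_pos: [0.5557, 0.0345, 0.2238]
tcp_rot: [[-0.146, 0.989, -0.0], [0.989, 0.146, 0.002], [0.002, -0.0, -1.0]]
contact_force: [0.4, -1.0, -1.4]
finger_gap: 0.745
grasp_force: 33.4
turn [0. 0. 0.] shift [ 6.77  3.45 -0.11]
[-3.028 19.59   0.587 71.018  0.092 78.591]
```

```bash
python3 -m inch '[[[0,0,0,1.5,0.8,0,0.5],[0,0,0,3,1.6,0,0.5],[0,0,0,4.5,2.3,0,0.5],[0,0,0,5.7,2.9,0,0.5],[0,0,0,6.4,3.2,0,0.5],[0,0,0,6.8,3.4,0,0.5],[0,0,0,6.8,3.4,0,0.5],[0,0,0,6.8,3.4,0,0.5]]]'
python3 - <<'E'
from h import *
t=env.camera("top");s=env.camera("scene")
f=lambda x:cv2.resize(x,None,fx=5,fy=5,interpolation=cv2.INTER_CUBIC)
cv2.imwrite("pics/g5.png",np.hstack([f(t["img"][140:240,240:310]),f(s["img"][190:290,320:410])]))
o=env.observe();p=np.array(o["tool_pos"]);f0=p-[0,0,.059]
for n,q in(("foot",f0),("rim",f0+[0,0,.09]),("strim",[.58,.1065,.12]),("stfoot",[.58,.1065,0])):print(n,proj(s,q),((proj(s,q)-[320,190])*5+[350,0]).round())
print(p)
E
```

```text
t: 22.38
tool_pos: [0.5796, 0.1031, 0.2237]
tcp_rot: [[-0.142, 0.99, -0.0], [0.99, 0.142, 0.0], [0.0, 0.0, -1.0]]
contact_force: [0.5, 0.2, -1.0]
finger_gap: 0.75
grasp_force: 33.4
foot [369.494 234.92 ] [597. 225.]
rim [374.152 210.46 ] [621. 102.]
strim [368.843 246.363] [594. 282.]
stfoot [363.835 271.963] [569. 410.]
[0.58  0.103 0.224]
```

View pics/g5.png

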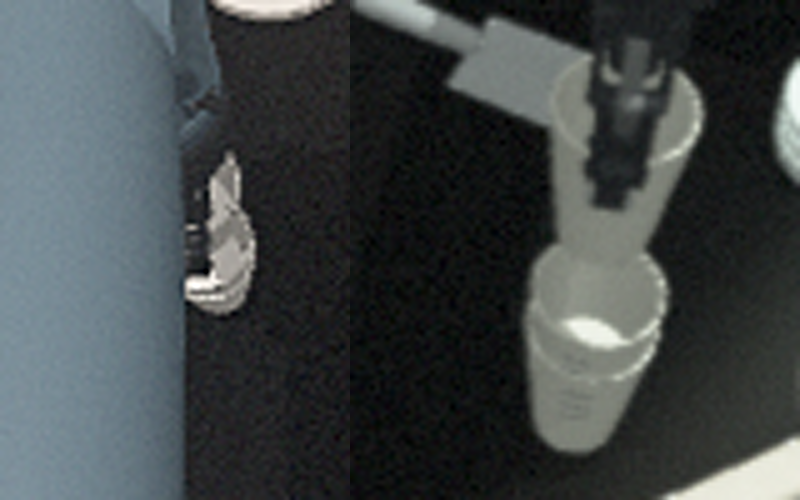

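Held rim at crop (626,108) and stack rim at (598,286) sit about equally off their predictions, so I need about 3.4 mm more in +y, then down.

```bash
python3 -m inch '[[[0,0,0,0.3,0,0.2,0.5],[0,0,0,0.35,0.05,1,0.5],[0,0,0,0.35,0.05,2.2,0.5],[0,0,0,0.35,0.05,3.5,0.5],[0,0,0,0.35,0.05,4.8,0.5],[0,0,0,0.35,0.05,6,0.5],[0,0,0,0.35,0.05,6.8,0.5],[0,0,0,0.35,0.05,7,0.5]]]'
python3 -m inch '[[[0,0,0,0,0,0.3,0.5],[0,0,0,0,0,0.6,0.5],[0,0,0,0,0,0.9,0.5],[0,0,0,0,0,1.2,0.5],[0,0,0,0,0,1.4,0.5],[0,0,0,0,0,1.5,0.5],[0,0,0,0,0,1.5,0.5],[0,0,0,0,0,1.5,0.5]]]'
python3 - <<'E'
from h import *
t=env.camera("top");s=env.camera("scene")
f=lambda x:cv2.resize(x,None,fx=6,fy=6,interpolation=cv2.INTER_CUBIC)
cv2.imwrite("pics/g6.png",f(s["img"][200:290,330:400]))
print(env.observe()["contact_force"],env.observe()["ft_torque"],env.observe()["tool_pos"])
E
```

```text
t: 23.15
tool_pos: [0.5783, 0.1069, 0.1515]
tcp_rot: [[-0.142, 0.99, -0.003], [0.99, 0.142, 0.0], [0.001, -0.003, -1.0]]
contact_force: [0.0, -0.1, -1.8]
finger_gap: 0.743
grasp_force: 33.4
t: 23.82
tool_pos: [0.5798, 0.1071, 0.1388]
tcp_rot: [[-0.143, 0.99, 0.0], [0.99, 0.143, 0.001], [0.0, 0.0, -1.0]]
contact_force: [-0.1, -0.2, -0.9]
finger_gap: 0.749
grasp_force: 33.4
[ 0.061  0.198 -0.166] [-0.039 -0.007 -0.059] [0.58  0.107 0.139]
```

View pics/g6.png

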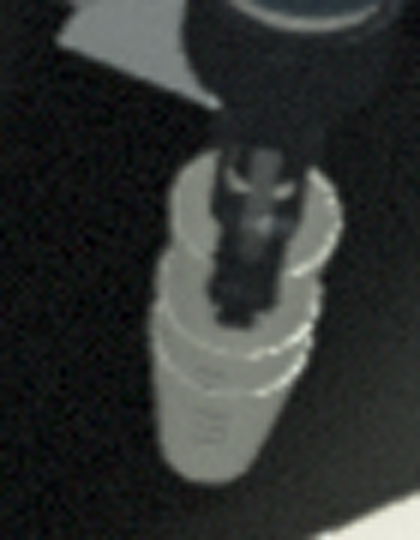

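It is inside the stack and centred: held rim at crop (255,215), stack rim at (240,290), and no contact force. Continuing down gently.

```bash
python3 -m inch '[[[0,0,0,0,0,0.2,0.5],[0,0,0,0,0,0.4,0.5],[0,0,0,0,0,0.6,0.5],[0,0,0,0,0,0.8,0.5],[0,0,0,0,0,1,0.5],[0,0,0,0,0,1.2,0.5],[0,0,0,0,0,1.3,0.5],[0,0,0,0,0,1.3,0.5]]]'
python3 -m inch '[[[0,0,0,0,0,0.05,0.5],[0,0,0,0,0,0.1,0.5],[0,0,0,0,0,0.15,0.5],[0,0,0,0,0,0.2,0.5],[0,0,0,0,0,0.25,0.5],[0,0,0,0,0,0.3,0.5],[0,0,0,0,0,0.3,0.5],[0,0,0,0,0,0.3,0.5]]]'
```

```text
t: 24.58
tool_pos: [0.5795, 0.1071, 0.1253]
tcp_rot: [[-0.143, 0.99, -0.0], [0.99, 0.143, 0.0], [0.001, -0.0, -1.0]]
contact_force: [0.0, 0.3, -1.4]
finger_gap: 0.741
grasp_force: 33.4
t: 25.25
tool_pos: [0.5798, 0.1071, 0.1227]
tcp_rot: [[-0.143, 0.99, 0.0], [0.99, 0.143, 0.001], [0.0, 0.0, -1.0]]
contact_force: [-0.1, 0.4, -1.8]
finger_gap: 0.748
grasp_force: 33.4
```

```bash
python3 -m inch '[[[0,0,0,0,0,0.04,0.5],[0,0,0,0,0,0.08,0.5],[0,0,0,0,0,0.12,0.5],[0,0,0,0,0,0.16,0.5],[0,0,0,0,0,0.2,0.5],[0,0,0,0,0,0.2,0.5],[0,0,0,0,0,0.2,0.5],[0,0,0,0,0,0.2,0.5]]]'
python3 -m inch '[[[0,0,0,0,0,0.04,0.5],[0,0,0,0,0,0.08,0.5],[0,0,0,0,0,0.1,0.5],[0,0,0,0,0,0.13,0.5],[0,0,0,0,0,0.15,0.5],[0,0,0,0,0,0.15,0.5],[0,0,0,0,0,0.15,0.5],[0,0,0,0,0,0.15,0.5]]]'
```

```text
t: 25.92
tool_pos: [0.5798, 0.1071, 0.1207]
tcp_rot: [[-0.143, 0.99, 0.0], [0.99, 0.143, 0.001], [0.0, 0.0, -1.0]]
contact_force: [0.6, -0.3, -1.1]
finger_gap: 0.747
grasp_force: 33.4
t: 26.58
tool_pos: [0.5798, 0.1071, 0.1193]
tcp_rot: [[-0.143, 0.99, 0.0], [0.99, 0.143, 0.001], [0.0, 0.001, -1.0]]
contact_force: [-0.3, 0.5, -0.3]
finger_gap: 0.743
grasp_force: 33.5
```

```bash
python3 -m inch '[[[0,0,0,0,0,0.03,0.5],[0,0,0,0,0,0.06,0.5],[0,0,0,0,0,0.09,0.5],[0,0,0,0,0,0.12,0.5],[0,0,0,0,0,0.12,0.5],[0,0,0,0,0,0.12,0.5],[0,0,0,0,0,0.12,0.5],[0,0,0,0,0,0.12,0.5]]]'
```

```text
t: 27.25
tool_pos: [0.5801, 0.1071, 0.1192]
tcp_rot: [[-0.143, 0.99, 0.001], [0.99, 0.143, 0.0], [0.0, 0.002, -1.0]]
contact_force: [-1.9, -0.8, 6.7]
finger_gap: 0.75
grasp_force: 33.9
```

It seated at the expected height (0.1192, predicted 0.119). Releasing.

```bash
python3 -m inch '[[[0,0,0,0,0,-0.08,0.5],[0,0,0,0,0,-0.08,0.76],[0,0,0,0,0,-0.08,0.8],[0,0,0,0,0,-0.08,0.85],[0,0,0,0,0,-0.08,0.9],[0,0,0,0,0,-0.08,1],[0,0,0,0,0,-0.08,1],[0,0,0,0,0,-0.08,1]]]'
python3 -m inch '[[[0,0,0,0,0,-0.5,1],[0,0,0,0,0,-1.2,1],[0,0,0,0,0,-2.2,1],[0,0,0,0,0,-4,1],[0,0,0,0,0,-6.5,1],[0,0,0,0,0,-9,1],[0,0,0,0,0,-12,1],[0,0,0,0,0,-14,1]]]'
python3 -m inch '[[[0,0,0,-3,-1,0,1],[0,0,0,-6,-3,0,1],[0,0,0,-9,-5,0,1],[0,0,0,-12,-7,0,1],[0,0,0,-15,-9,0,1],[0,0,0,-18,-10,0,1],[0,0,0,-21,-11,0,1],[0,0,0,-22,-11,0,1]]]'
python3 - <<'E'
from h import *
t=env.camera("top");s=env.camera("scene")
A=s["img"][120:350,170:510];f=lambda x,k:cv2.resize(x,None,fx=k,fy=k,interpolation=cv2.INTER_CUBIC)
T=f(t["img"][80:290,160:460],1)
c=np.zeros((600,800,3),np.uint8);c[:345,:510]=f(A,1.5);c[350:560,:300]=T;x=f(s["img"][215:295,335:405],4);c[:320,515:795]=x
cv2.imwrite("pics/g7.png",c)
for z in(.12,.15):print(z,((proj(s,[.582,.108,z])-[335,215])*4+[515,0]))
E
```

```text
t: 27.92
tool_pos: [0.5797, 0.1071, 0.1187]
tcp_rot: [[-0.143, 0.99, 0.0], [0.99, 0.143, 0.0], [0.0, 0.0, -1.0]]
contact_force: [0.3, -0.7, 0.1]
finger_gap: 1.0
grasp_force: 0.0
t: 28.58
tool_pos: [0.5805, 0.1071, 0.2631]
tcp_rot: [[-0.143, 0.99, 0.005], [0.99, 0.143, 0.001], [0.0, 0.005, -1.0]]
contact_force: [0.6, -0.2, 0.3]
finger_gap: 1.0
grasp_force: 0.0
t: 29.25
tool_pos: [0.5013, -0.1301, 0.2602]
tcp_rot: [[-0.139, 0.99, 0.002], [0.99, 0.139, -0.002], [-0.002, 0.001, -1.0]]
contact_force: [0.2, -0.2, -0.2]
finger_gap: 0.999
grasp_force: 0.0
0.12 [651.894 128.733]
0.15 [657.563 100.025]
```

View pics/g7.png

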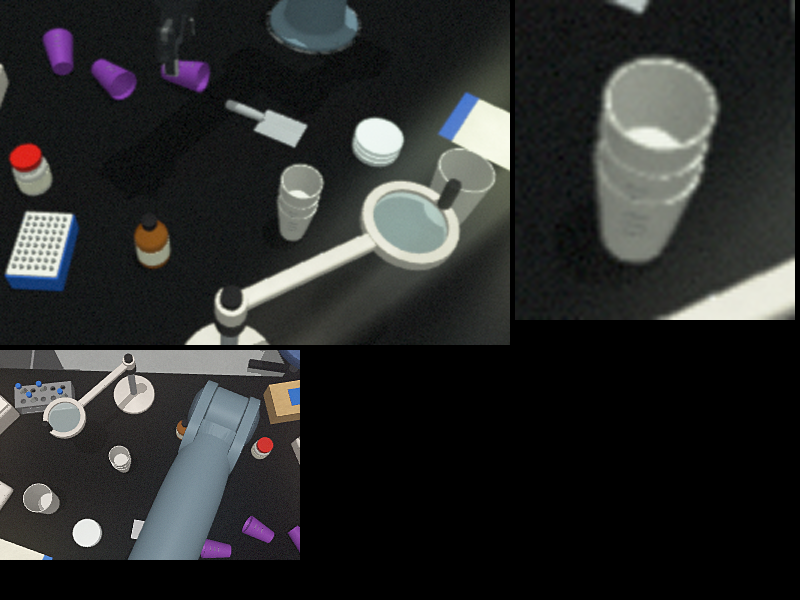

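The three rims are evenly spaced at crop (660,103), (655,130) and (650,160). The top one matches a rim 150 mm above the bench, the stack is upright, the lens is well away at (412,225), and the bystanders are in place.

```bash
python3 -c "
from rig import env
print(env.finish_job())"
```

```text
the job is handed in; nothing more can be done
None
```

I swung the magnifier clear, stood the fallen beaker upright and released it, then nested it fully home in the stack; I handed the job in at about 30 s of the 67 s limit, but no verdict came back.

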